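# Lock the bulb and draw out the bench lamp's boom

### The arm

A 6-joint arm with a two-finger parallel gripper is mounted at the origin on the work surface. World frame = base frame: x ahead of the robot, y to its left, z up, the work surface at z = 0. Lengths are in m, angles in rad, forces in N, time in s.
With the tool pointing down it reaches from about 0.3 to 0.825 m from the base axis. Payload 5.4 kg.
Tool frame: the origin (TCP) lies at the very end of the fingers, on their centre line; the grasp point (between the pads) lies 19 mm behind it; z points along the fingers, y is the direction in which the jaws open and shut (so a half turn about z gives the same grasp; the last joint's range is limited). The gripper opens to 92 mm and grips with 3 to 60 N. Pads are 20 mm wide; open, the fingers measure 128 mm over their backs; the gripper's body (75 mm by 189 mm) begins 69 mm behind the grasp point.
Start: joints at [0.962, 0.158, 1.597, -0, 1.386, -0.21], TCP at [0.223, 0.53, 0.215] pointing down, gripper open.
Joint ranges: [-2.91, 2.91], [-0.94, 2.29], [0.18, 2.7], [-1.29, 4.43], [0.17, 2.64], [-3, 3]. Speed limits (rad/s): [2.57, 2.57, 3.14, 3.14, 3.14, 3.14].

### API

Orientations are given as [roll, pitch, yaw] about the fixed x, y, z axes, in that order (R = Rz(yaw) Ry(pitch) Rx(roll)).
In Python, from workcell import arm gives the robot as it stands. The module is installed in compiled form; this text tells all that it offers.
- The arm moves only by the shell command python3 -m inch 'ROWS' [OPENING] [FORCE]. ROWS is JSON, a list of rows, each a list of 2 entries, a list of its own where there are three numbers: the shift along the tool's x, y, z in cm, then the turn about the tool's z in degrees. In form: [[[tx, ty, tz], roll], ...]. A call has 1 to 8 rows; each row shifts and turns the commanded pose from where the row before left it, along the tool's axes as they then stand; what a row does not reach is not made up. A row lasts 1/8 s, in which the tool goes at most 62.5 mm and 10.7 degrees, less where a joint would pass 70% of its speed; a pose out of reach is approached as far as the arm can. A call with a gripper value outside its range is refused whole. OPENING is the closure, from 0 (fully open) to 1 (shut), set as the call begins (- or left out, the last holds). The fingers move at their own pace and stop on an object; FORCE is the grip in N (left out, the last holds). Time passes only in rows, so rows that do not move let the fingers close. It gives the time, the measured TCP pose, the force and the opening at its end, in the units of the state.
- arm.sense(): the state, without advancing time (a new reading comes with each control period).
- arm.read_camera(name): name is "scene" or "side" or "wrist"; returns a dict with "image" (384x512x3 uint8, red, green, blue), "fx", "fy", "cx", "cy" (pixels), "distortion" ([k1, k2, p1, p2, k3] as OpenCV has them; the pictures are not rectified), "rvec" (rotation vector, rad) and "tvec" (3), from world to camera coordinates, as OpenCV has them; the wrist camera has in their place "tool_from_camera" (4x4, takes a point from camera to tool coordinates, whose origin is the TCP and whose axes are the flange's). Camera axes: x right, y down, z forward; pixel columns grow to the right and rows downward; lengths in m; the calibration is good to about 2 mm. A picture is of the moment at which its call begins: read the wrist's pose just before it. There is no depth.
- arm.job_done(): hands the job in, once; it reports no verdict.
The state is a dict: "clock": time; "joint_positions": joint angles; "dq": joint speeds; "tau": joint torques, N m; "ee_pos": TCP position; "tool_rot": TCP orientation; "contact_force": force on the tool from outside, world axes, zero at the start; "moment": the same for the moment, N m; "gripper_width": finger opening in m.
Only numpy, scipy, OpenCV 4.12 (cv2) and the standard library are available. Lean on these libraries where they do the work, as an engineer would, in place of code of your own. Each camera call takes 0.05 s, during which the arm holds its last target.

### The job

The bulb of the bench lamp is only standing loose in its bayonet holder: push it down against its spring and twist it clockwise (seen from above) as far as it goes, so that it stays locked. Then squeeze the release button on the boom's grip, draw the boom out until its third ring stands at the mouth of the tube, and finish still holding it there with the button squeezed, because I will tighten the clamp screw while you hold. Leave the other things on the bench alone.

Things in the scene. Friction and masses are not known exactly. Their poses are not given: they have to be found in the camera images.
- lamp: bench lamp, fixed: round foot (170 mm), post, level telescopic boom, axis 190 mm above the bench. Origin on the bench, below a point half-way between grip and bulb (boom home). +y: the way the boom draws out, z up, +x: the release button's side. Post at y = -310 mm; the outer tube (24 mm thick) ends at y = -85 mm in a grey clamp block 47 wide (x), 60 long, 34 high, clamp screw on its -x side.
- mouth (a point): centre of the mouth of the outer tube: the front face of the clamp block, where the thin inner tube (16 mm thick) comes out; axes as lamp. It does not move.
- grip (a point): centre of the boom's grip, a black block 36 mm wide (x), 48 long (y), 36 high that slides with the boom; axes as lamp. Boom home: 30 mm in front of the mouth, 55 mm behind the lamp's origin, 190 mm up. The release button stands 7 mm out of the middle of its +x side; the -x side is ribbed. Pinch it across x from above; the bulb stands 110 mm farther out, crown 102 mm above the boom's axis.
- boom (a joint): how far the boom is drawn out along the lamp's +y (m): 0 home, 0.15 end stop. Five dark rings 30 mm apart on the inner tube come out of the mouth in turn: the first stands at the mouth at 0.03, the third at 0.09. A coiled lead inside pulls it back with 2.4 N (home) to 4.2 N (out), friction is about 1 N, so it runs back when let go. The button's hook locks it at home.
- release (a joint): the release button (m): 0 out (locked), 0.005 fully squeezed, towards the lamp's -x; it frees the boom from about 0.004. Face 26 mm long, 22 high; 43 mm across grip and button, 38 when squeezed. Its spring pushes with 2.4 N, 5.4 N when fully in. It rides on the grip and goes out with the boom.
- bulb (a point): centre of the widest part of the LED bulb, a white ball of 45 mm diameter upright in a white bayonet holder (38 mm across, rim 28 mm above the boom's axis). Loose, boom home: 55 mm in front (+y) of the lamp's origin, 267 mm above the bench; crown 25 mm higher. The bulb narrows below; the holder's rim is 49 mm below this point. z: the bulb's axis, up.
- bulb_push (a joint): how far the bulb is pushed down into its holder, in m: 0 loose, 0.010 against the stop; a spring pushes it up with 3 N (loose) to 8 N (at the stop). It can be turned only while pushed down more than 0.007; once locked it rises to about 0.005.
- bulb_turn (a joint): how far the bulb is twisted clockwise seen from above, in rad: 0 as it goes in, 0.8 the stop, where its two pins rise into the seats of the slots and hold it. Light to turn.
- cleaner: bystander: blue bottle of cleaner, 64 mm diameter, 170 mm tall, origin at its underside. Leave it alone.
- pipe_tee: bystander: white plastic pipe tee, 85 mm long, 42 mm high, origin at its underside. Leave it alone.
- carton: bystander: the bulb's small cardboard carton, 52 by 52 mm, 95 mm tall, origin at its underside. Leave it alone.
- screwdriver: bystander: a screwdriver lying on the bench. Leave it alone.

How it is judged:
On the way, in this order (a step that is already met when the one before it is completed fails the run):
1. the bulb is pushed down and twisted to its lock while the boom is home (value of joint bulb_turn above 0.62 rad and value of joint bulb_push above 0.003 m and value of joint boom below 0.012 m), for 0.2 s.
2. the release button is squeezed with the boom still home (value of joint release above 0.004 m and value of joint boom below 0.015 m), for 0.1 s.
At the end, for the whole second after the job is handed in: The boom rests 90 mm out (third ring at the mouth, 6 mm either way), held by the gripper with the release button squeezed (at least 4 of its 5 mm, fingers pressing on it with over 2 N), and the bulb is locked: twisted at least 0.62 of 0.8 rad and seated 3 to 8.5 mm down (value of joint boom between 0.084 and 0.096 m and velocity of joint boom between -0.01 and 0.01 m/s and value of joint release above 0.004 m and contact force between the fingers and release above 2 N and value of joint bulb_turn above 0.62 rad and value of joint bulb_push between 0.003 and 0.0085 m); the arm keeps its last pose, push and grip.
It fails at once if a bystander is knocked or moved more than 20 mm (distance of any of cleaner, pipe_tee, carton, screwdriver from where it was at the start of the episode above 0.02 m).
It also fails if it takes over 45 s, if anything falls off the work surface, if the arm or the gripper's body presses on something with over 40 N, if the wrist force passes 120 N, or if a joint passes its speed limit or range.

## Working session

There is one attempt and no reset: what is moved stays moved. The work goes in short steps, Python scripts to look and compute and a shell command to move; the robot and the scene stay as the last step left them, time stands still between calls to the robot, and variables do not carry over. Pictures are saved under pics/ and viewed, and the job is handed in when it is done.

```bash
mkdir -p pics; cat > h.py <<'E'
import cv2, numpy as np
from workcell import arm
def snap(n,f):
    s=arm.sense(); c=arm.read_camera(n)
    cv2.imwrite('pics/'+f,c['image'][:,:,::-1]); return s,c
def cam(c,s=None):
    K=np.array([[c['fx'],0,c['cx']],[0,c['fy'],c['cy']],[0,0,1]]);D=np.array(c['distortion'],float)
    if 'rvec' in c:
        R=cv2.Rodrigues(np.array(c['rvec'],float))[0];t=np.array(c['tvec'],float)
    else:
        from scipy.spatial.transform import Rotation as Ro
        T=np.eye(4);T[:3,:3]=Ro.from_euler('xyz',s['tool_rot']).as_matrix();T[:3,3]=s['ee_pos']
        W=np.linalg.inv(T@np.array(c['tool_from_camera']));R=W[:3,:3];t=W[:3,3]
    return K,D,R,t
def ray(cm,uv):
    K,D,R,t=cm
    p=cv2.undistortPoints(np.array([[uv]],float),K,D)[0,0]
    d=R.T@np.array([p[0],p[1],1]);return -R.T@t,d/np.linalg.norm(d)
def plane(cm,uv,z):
    o,d=ray(cm,uv);return o+d*(z-o[2])/d[2]
def tri(rs):
    A=np.zeros((3,3));b=np.zeros(3)
    for o,d in rs:
        P=np.eye(3)-np.outer(d,d);A+=P;b+=P@o
    x=np.linalg.solve(A,b);return x,[np.linalg.norm((np.eye(3)-np.outer(d,d))@(x-o)) for o,d in rs]
def proj(cm,X):
    K,D,R,t=cm
    return cv2.projectPoints(np.array(X,float).reshape(-1,1,3),cv2.Rodrigues(R)[0],t,K,D)[0][:,0]
E
python3 - <<'E'
from h import *
import pickle
o={}
for n in ('scene','side','wrist'):
    s,c=snap(n,n+'0.png'); o[n]=(s,c)
pickle.dump(o,open('p0.pkl','wb'))
print(s)
E
```

```text
{'clock': 0.1, 'joint_positions': array([ 9.61928397e-01,  1.58995157e-01,  1.59810852e+00, -3.09697730e-06,
        1.38621268e+00, -2.10106138e-01]), 'dq': array([ 0.00034549, -0.00316168, -0.00185913, -0.00059832,  0.00058601,
       -0.00031002]), 'tau': array([-4.81651387e-04, -3.86501849e+01, -3.22961140e+01,  7.02960463e-02,
        3.39067576e-02, -1.49658479e-05]), 'ee_pos': array([0.22294791, 0.52939597, 0.21371115]), 'tool_rot': array([-3.13990622e+00, -3.56525757e-04,  2.74283113e+00]), 'contact_force': array([-0.5388742 ,  0.12490719,  0.24654421]), 'moment': array([0.01197907, 0.02394656, 0.03832203]), 'gripper_width': 0.09159237914067189}
```

View pics/scene0.png

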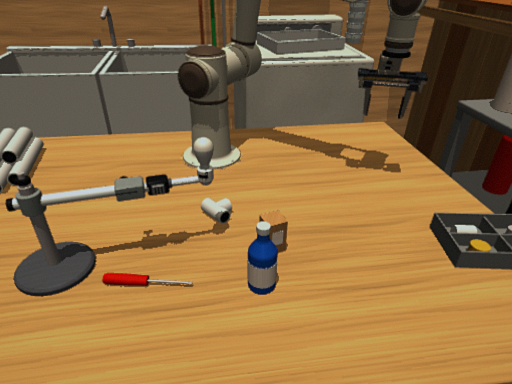

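View pics/side0.png

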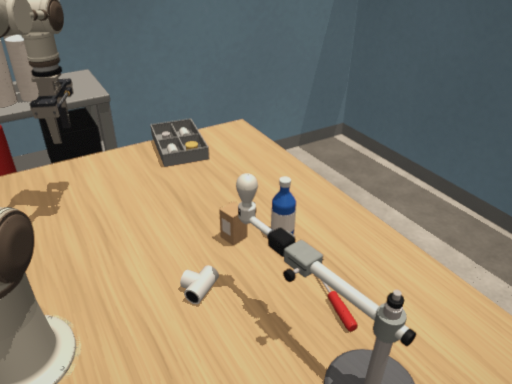

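View pics/wrist0.png

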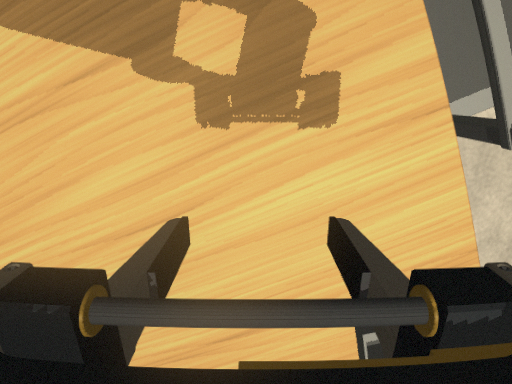

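Scene view: the bulb is at about (203,147), grip (157,185), clamp (130,188) and post (33,200). In the side view the bulb is at (247,186), grip (281,242) and clamp (303,258). Next I'll refine these on enlarged crops.

```bash
python3 - <<'E'
from h import *
a=cv2.imread('pics/scene0.png')[125:225,10:230]; b=cv2.imread('pics/side0.png')[165:355,200:420]
cv2.imwrite('pics/c1.png',cv2.resize(a,None,fx=3.6,fy=3.6,interpolation=cv2.INTER_CUBIC))
cv2.imwrite('pics/c2.png',cv2.resize(b,None,fx=3,fy=3,interpolation=cv2.INTER_CUBIC))
E
```

```text
(no output)
```

View pics/c1.png

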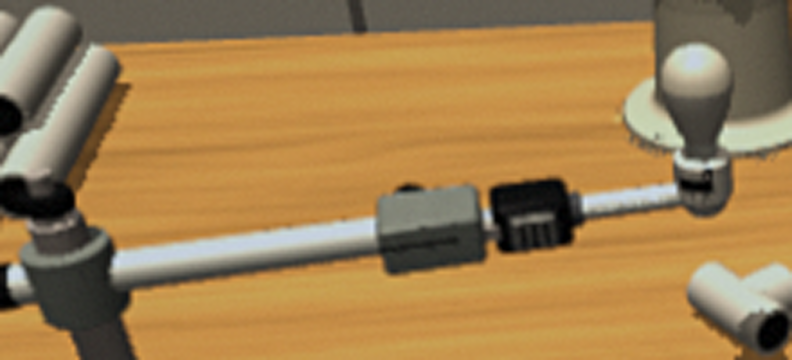

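View pics/c2.png

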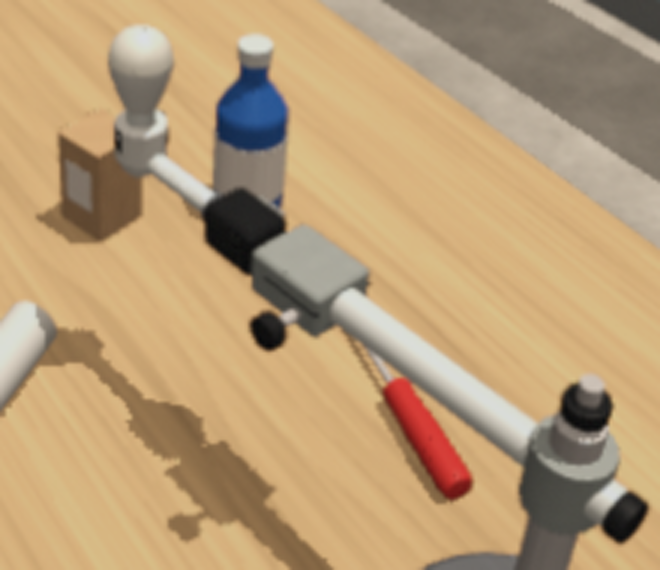

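```bash
python3 - <<'E'
from h import *
import pickle
o=pickle.load(open('p0.pkl','rb'))
S=cam(o['scene'][1]);T=cam(o['side'][1])
f1=lambda u,v:(10+(u+.5)/3.6-.5,125+(v+.5)/3.6-.5); f2=lambda u,v:(200+(u+.5)/3-.5,165+(v+.5)/3-.5)
print('bulb',tri([ray(S,f1(697,80)),ray(T,f2(141,60))]),plane(S,f1(697,80),.267),plane(T,f2(141,60),.267))
pts=[]
for n,p in [('tubeclampS',plane(S,f1(375,238),.19)),('tubepostS',plane(S,f1(122,271),.19)),('innerS',plane(S,f1(625,201),.19)),
 ('tubeclampT',plane(T,f2(352,306),.19)),('tubepostT',plane(T,f2(527,440),.19)),('innerT',plane(T,f2(183,181),.19))]:
    print(n,p.round(4)); pts.append(p)
for P in (pts[:3],pts[3:],pts):
    P=np.array(P);m=P.mean(0);d=np.linalg.svd(P-m)[2][0];d*=np.sign(d@(P[2]-P[1]));print(m.round(4),d.round(4),np.degrees(np.arctan2(d[1],d[0])))
# distractors
for n,p in [('bottle base',plane(S,(262,288),0)),('tee',plane(S,(217,218),.01)),('carton top',plane(S,(273,217),.095))]:print(n,p.round(3))
E
```

```text
bulb (array([ 0.49830111, -0.03124888,  0.2675657 ]), [np.float64(0.0015620860430396485), np.float64(0.0015620860430396117)]) [ 0.49434939 -0.03019172  0.267     ] [ 0.49841044 -0.03296357  0.267     ]
tubeclampS [ 0.5315 -0.2311  0.19  ]
tubepostS [ 0.5505 -0.3681  0.19  ]
innerS [ 0.5055 -0.0814  0.19  ]
tubeclampT [ 0.5314 -0.2334  0.19  ]
tubepostT [ 0.5494 -0.3653  0.19  ]
innerT [ 0.5066 -0.0763  0.19  ]
[ 0.5292 -0.2269  0.19  ] [-0.1552  0.9879  0.    ] 98.92910850789966
[ 0.5291 -0.225   0.19  ] [-0.1469  0.9891 -0.    ] 98.44947556447426
[ 0.5292 -0.2259  0.19  ] [-0.151   0.9885 -0.    ] 98.68705535255839
bottle base [0.682 0.078 0.   ]
tee [ 0.416 -0.005  0.01 ]
carton top [0.546 0.126 0.095]
```

```bash
cat >> h.py <<'E'
from scipy.spatial.transform import Rotation as Ro
def delta(tgt,yaw):
    s=arm.sense();R=Ro.from_euler('xyz',s['tool_rot']).as_matrix()
    d=R.T@(np.array(tgt)-s['ee_pos'])*100
    y=np.degrees(s['tool_rot'][2]); r=-((yaw-y+180)%360-180)
    print('t',round(s['clock'],2),'pos',s['ee_pos'].round(4),'rot',np.degrees(s['tool_rot']).round(2),'F',s['contact_force'].round(2),'w',round(s['gripper_width'],4))
    print('shift cm',d.round(2),'roll',round(r,2))
E
python3 - <<'E'
from h import *
delta([.223,.53,.365],157.15)
delta([.498,-.031,.365],157.15)
E
```

```text
t 0.15 pos [0.223  0.5295 0.2139] rot [-1.7992e+02 -2.0000e-02  1.5715e+02] F [ 0.25 -0.24  0.25] w 0.0919
shift cm [  0.03   0.03 -15.11] roll -0.0
t 0.15 pos [0.223  0.5295 0.2139] rot [-1.7992e+02 -2.0000e-02  1.5715e+02] F [ 0.25 -0.24  0.25] w 0.0919
shift cm [-47.1  -40.99 -15.07] roll -0.0
```

```bash
python3 -m inch '[[[0,0,-4],0],[[0,0,-4],0],[[-1,-1,-4],0],[[-3,-2.6,-3],0],[[-3,-2.6,0],0],[[-3,-2.6,0],0],[[-3,-2.6,0],0],[[-3,-2.6,0],0]]' 0 && python3 -m inch '[[[-3,-2.6,0],0],[[-3,-2.6,0],0],[[-3,-2.6,0],0],[[-3,-2.6,0],0],[[-3,-2.6,0],0],[[-3,-2.6,0],0],[[-2,-2,0],0],[[0,0,0],0]]'
python3 - <<'E'
from h import *
delta([.498,-.031,.365],157.15)
E
```

```text
clock: 1.15
ee_pos: [0.3166, 0.3375, 0.3643]
tool_rot: [-3.141, -0.0, 2.743]
contact_force: [0.8, 0.6, 0.3]
gripper_width: 0.092
clock: 2.15
ee_pos: [0.4325, 0.0977, 0.3641]
tool_rot: [-3.141, -0.001, 2.74]
contact_force: [-1.2, 0.8, 0.1]
gripper_width: 0.0921
t 2.15 pos [0.4325 0.0977 0.3641] rot [-1.7998e+02 -6.0000e-02  1.5697e+02] F [-1.17  0.76  0.08] w 0.0921
shift cm [-11.06  -9.28  -0.1 ] roll -0.18
```

Stop about 6 cm short so the wrist camera can see the bulb and grip.

```bash
python3 -m inch '[[[-3,-2.6,0],2],[[-2,-2,0],2],[[0,0,0],2],[[0,0,0],1]]'
python3 - <<'E'
from h import *
import pickle
s,c=snap('wrist','w1.png');pickle.dump((s,c),open('w1.pkl','wb'))
W=cam(c,s)
print(proj(W,[[.498,-.031,.267],[.5146,-.14,.19]]))
delta([.498,-.031,.365],150)
E
```

```text
clock: 2.65
ee_pos: [0.4593, 0.0379, 0.3647]
tool_rot: [3.141, -0.0, 2.621]
contact_force: [0.2, 0.5, 1.3]
gripper_width: 0.0919
[[220.40692512 247.12131484]
 [168.05142685 263.05613674]]
t 2.7 pos [0.4593 0.038  0.3647] rot [ 1.7997e+02 -1.0000e-02  1.5016e+02] F [ 0.32 -0.05  0.12] w 0.0921
shift cm [-6.79 -4.06 -0.03] roll 0.16
```

View pics/w1.png

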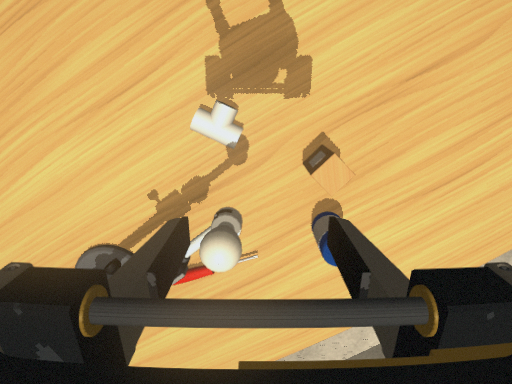

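Wrist view: the ball is at about (221,247), matching the predicted (220,247). Moving over it.

```bash
python3 -m inch '[[[-3,-2,0],0],[[-2.5,-1.5,0],0],[[-1.3,-0.56,0],0],[[0,0,0],0],[[0,0,0],0]]'
python3 - <<'E'
from h import *
delta([.498,-.031,.248],150)
s,c=snap('wrist','w2.png')
print(proj(cam(c,s),[[.498,-.031,.267]]))
E
```

```text
clock: 3.32
ee_pos: [0.4981, -0.0313, 0.3648]
tool_rot: [3.141, -0.0, 2.622]
contact_force: [-0.4, 0.2, 0.2]
gripper_width: 0.092
t 3.33 pos [ 0.4981 -0.0313  0.3648] rot [ 1.7998e+02 -1.0000e-02  1.5022e+02] F [-0.36  0.24  0.15] w 0.092
shift cm [ 0.03  0.02 11.68] roll 0.22
[[258.8100785  185.48650261]]
```

View pics/w2.png

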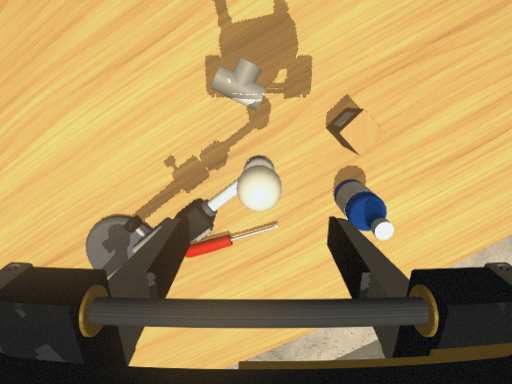

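Centred: the ball is at (259,188), midway between the fingertips. Now descend and grip.

```bash
python3 -m inch '[[[0,0,3],0],[[0,0,3],0],[[0,0,3],0],[[0,0,1.7],0],[[0,0,1],0],[[0,0,0],0]]' && python3 -m inch '[[[0,0,0],0],[[0,0,0],0],[[0,0,0],0],[[0,0,0],0],[[0,0,0],0]]' 1 25
python3 - <<'E'
from h import *
delta([.498,-.031,.248],150)
E
```

```text
clock: 4.12
ee_pos: [0.4984, -0.0322, 0.2476]
tool_rot: [-3.142, -0.0, 2.621]
contact_force: [0.4, -0.5, 0.0]
gripper_width: 0.092
clock: 4.75
ee_pos: [0.4988, -0.0319, 0.2478]
tool_rot: [3.14, 0.0, 2.621]
contact_force: [4.0, 6.5, 2.2]
gripper_width: 0.044
t 4.75 pos [ 0.4988 -0.0319  0.2478] rot [1.7991e+02 2.0000e-02 1.5015e+02] F [3.99 6.53 2.17] w 0.044
shift cm [ 0.11  0.04 -0.02] roll 0.15
```

```bash
python3 -m inch '[[[0,0,0.4],0],[[0,0,0.4],0],[[0,0,0.2],0],[[0,0,0],0]]'
python3 - <<'E'
from h import *
delta([.498,-.031,.238],150)
E
```

```text
clock: 5.25
ee_pos: [0.4991, -0.0318, 0.2384]
tool_rot: [3.14, 0.001, 2.621]
contact_force: [1.7, 4.5, 7.5]
gripper_width: 0.0436
t 5.25 pos [ 0.4991 -0.0318  0.2384] rot [1.7990e+02 8.0000e-02 1.5017e+02] F [1.74 4.48 7.46] w 0.0436
shift cm [0.13 0.02 0.04] roll 0.17
```

```bash
python3 -m inch '[[[0,0,0.05],9],[[0,0,0],9],[[0,0,0],9],[[0,0,0],9],[[0,0,0],7],[[0,0,0],4],[[0,0,0],0],[[0,0,0],0]]'
python3 - <<'E'
from h import *
delta([.498,-.031,.238],103)
print(arm.sense()['moment'])
E
```

```text
clock: 6.25
ee_pos: [0.4989, -0.0318, 0.2381]
tool_rot: [3.14, -0.0, 1.801]
contact_force: [-0.4, 4.0, 7.2]
gripper_width: 0.0434
t 6.25 pos [ 0.4989 -0.0318  0.2381] rot [ 1.7990e+02 -2.0000e-02  1.0322e+02] F [-0.37  4.01  7.17] w 0.0434
shift cm [ 0.1  -0.07  0.01] roll 0.22
[0.71850033 0.1545204  0.34267599]
```

```bash
python3 -m inch '[[[0,0,-0.3],0],[[0,0,-0.25],0],[[0,0,0],0]]'
python3 -m inch '[[[0,0,-0.1],0],[[0,0,0],0]]'
python3 - <<'E'
from h import *
print(arm.sense()['moment'])
E
```

```text
clock: 6.62
ee_pos: [0.4988, -0.0318, 0.2429]
tool_rot: [3.14, -0.001, 1.801]
contact_force: [1.8, 4.8, 5.1]
gripper_width: 0.0434
clock: 6.88
ee_pos: [0.4988, -0.0318, 0.2432]
tool_rot: [3.14, -0.001, 1.801]
contact_force: [3.7, 5.3, 0.9]
gripper_width: 0.0436
[ 0.78702366 -0.4462998   0.30497848]
```

The vertical force fell from 5 N to about 1 N within a fraction of a millimetre, so the pins have met their seats. Now release and rise.

```bash
python3 -m inch '[[[0,0,0],0],[[0,0,0],0],[[0,0,0],0],[[0,0,0],0]]' 0 && python3 -m inch '[[[0,0,-3],0],[[0,0,-3],0],[[0,0,-3],0],[[0,0,-2],0],[[0,0,0],0]]'
python3 - <<'E'
from h import *
import pickle
delta([.5146,-.14,.355],98.7)
o={}
for n in ('scene','side','wrist'):
    s,c=snap(n,n+'1.png'); o[n]=(s,c)
pickle.dump(o,open('p1.pkl','wb'))
a=cv2.imread('pics/scene1.png')[125:225,130:240]; b=cv2.imread('pics/side1.png')[165:275,210:340]
cv2.imwrite('pics/d.png',np.hstack([cv2.resize(a,(396,360),interpolation=2),cv2.resize(b,(396,360),interpolation=2)]))
E
```

```text
clock: 7.38
ee_pos: [0.4982, -0.0326, 0.2434]
tool_rot: [-3.141, 0.0, 1.8]
contact_force: [0.2, 0.6, -0.3]
gripper_width: 0.0817
clock: 8.0
ee_pos: [0.4991, -0.0327, 0.3552]
tool_rot: [3.139, 0.002, 1.8]
contact_force: [0.9, -1.4, -0.6]
gripper_width: 0.0919
t 8.0 pos [ 0.4991 -0.0327  0.3552] rot [1.7983e+02 1.1000e-01 1.0314e+02] F [ 0.92 -1.38 -0.57] w 0.0919
shift cm [-10.8   -0.93   0.04] roll 4.44
```

View pics/d.png

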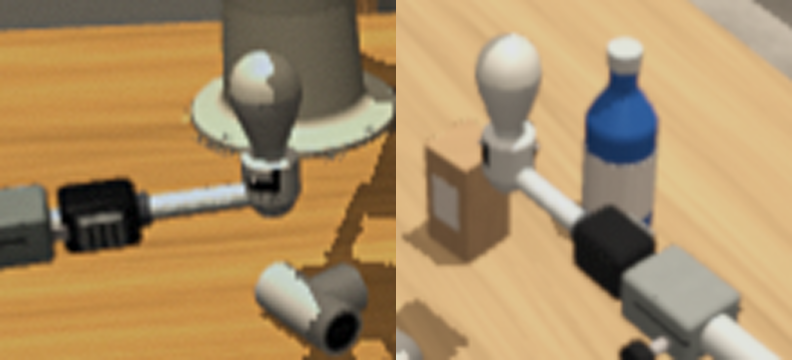

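View pics/wrist1.png

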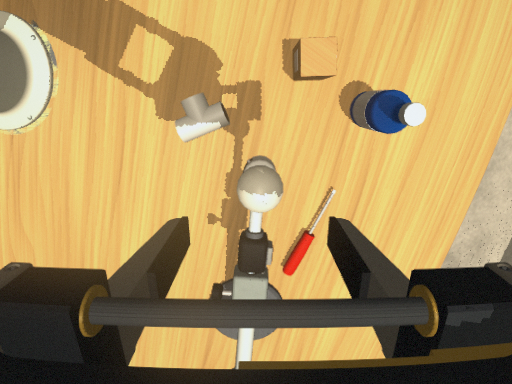

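```bash
python3 - <<'E'
from h import *
import pickle
o=pickle.load(open('p0.pkl','rb'));q=pickle.load(open('p1.pkl','rb'))
a=o['side'][1]['image'][168:203,230:265].mean(2);b=q['side'][1]['image'][168:203,230:265].mean(2)
print(cv2.phaseCorrelate(np.float64(a),np.float64(b),cv2.createHanningWindow((35,35),cv2.CV_64F)))
T=cam(o['side'][1]);print(proj(T,[[.498,-.031,.267],[.498,-.031,.262]]))
for im in (a,b):
    print(im[:14,15:20].mean(1).round(0))
# grip from wrist
s,c=q['wrist'];W=cam(c,s);d=np.array([-.151,.9885,0])
print(plane(W,(262,188),.262), plane(W,(254,253),.208),plane(W,(256,223),.19))
E
```

```text
((0.35869507382092536, 1.0848274708802634), 0.7472146304621122)
[[246.01205829 184.27152895]
 [246.02167156 186.34891709]]
[179. 179. 178. 177. 179. 196. 208. 215. 219. 220. 220. 219. 217. 215.]
[185. 185. 184. 184. 183. 182. 182. 190. 209. 222. 226. 227. 227. 226.]
[ 0.5020924  -0.03143539  0.262     ] [ 0.51658004 -0.13304878  0.208     ] [ 0.51151035 -0.10039336  0.19      ]
```

The crown stays about 2.5 px (5–6 mm) lower, so the bulb is locked. Before descending to the grip I'll check the wrist camera's mounting.

```bash
python3 - <<'E'
from h import *
import pickle
q=pickle.load(open('p1.pkl','rb'));s,c=q['wrist'];print(np.array(c['tool_from_camera']).round(3))
im=c['image'];cv2.imwrite('pics/e.png',cv2.resize(im[140:330,180:340][:,:,::-1],None,fx=4,fy=3.15,interpolation=2)[:600])
E
```

```text
[[-0.001 -0.957 -0.29   0.081]
 [ 1.    -0.001  0.001  0.   ]
 [-0.001 -0.29   0.957 -0.17 ]
 [ 0.     0.     0.     1.   ]]
```

View pics/e.png

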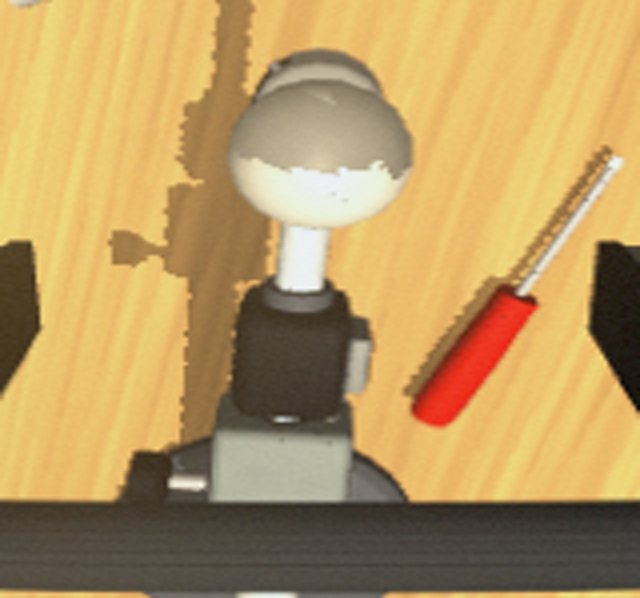

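```bash
python3 - <<'E'
from h import *
delta([.516,-.14,.355],98.7)
E
python3 -m inch '[[[-3,-0.3,0],1.5],[[-3,-0.3,0],1.5],[[-3,-0.3,0],1.4],[[-1.8,-0.17,0],0],[[0,0,0],0],[[0,0,0],0]]'
python3 - <<'E'
from h import *
delta([.516,-.14,.171],98.7)
s,c=snap('wrist','w3.png');print(proj(cam(c,s),[[.516,-.14,.19],[.516,-.14,.208]]))
E
```

```text
t 8.15 pos [ 0.498  -0.0323  0.3522] rot [-1.7990e+02 -6.0000e-02  1.0315e+02] F [ 0.22 -0.86  0.48] w 0.0918
shift cm [-10.9   -0.69  -0.29] roll 4.45
clock: 8.9
ee_pos: [0.5088, -0.1395, 0.3534]
tool_rot: [-3.141, -0.001, 1.724]
contact_force: [0.2, 0.9, 0.8]
gripper_width: 0.0917
t 8.9 pos [ 0.5088 -0.1395  0.3534] rot [-1.7999e+02 -4.0000e-02  9.8800e+01] F [0.17 0.89 0.78] w 0.0917
shift cm [-0.17  0.71 18.24] roll 0.1
[[263.60549856 171.42264988]
 [263.9045708  175.20372628]]
```

View pics/w3.png

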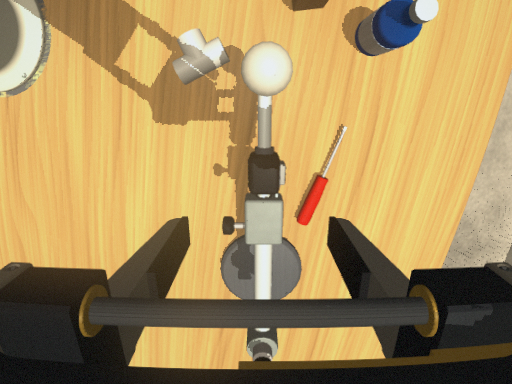

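Wrist view: the grip is at about (264,170), with the button on the right at (282,175). The boom runs straight up the image, so the yaw is right. Descend.

```bash
python3 -m inch '[[[0,0.4,3],0],[[0,0.4,3],0],[[0,0,3],0],[[0,0,3],0],[[0,0,3],0],[[0,0,2],0],[[0,0,1.2],0],[[0,0,0],0]]'
python3 - <<'E'
from h import *
delta([.517,-.14,.171],98.7)
s,c=snap('wrist','w4.png');snap('side','s4.png')
E
```

```text
clock: 9.95
ee_pos: [0.5164, -0.1385, 0.1711]
tool_rot: [-3.141, -0.001, 1.724]
contact_force: [-0.6, -0.6, -0.7]
gripper_width: 0.0917
t 9.95 pos [ 0.5164 -0.1385  0.1711] rot [-1.7995e+02 -4.0000e-02  9.8790e+01] F [-0.58 -0.57 -0.74] w 0.0917
shift cm [-0.16  0.03  0.01] roll 0.09
```

View pics/w4.png

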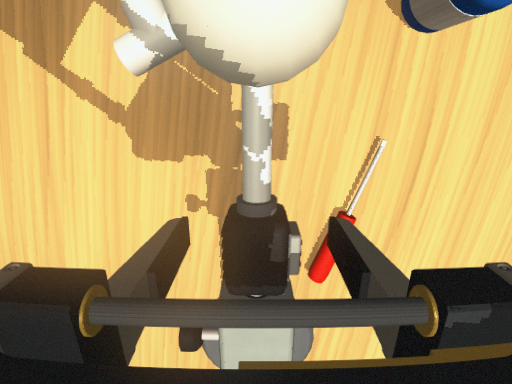

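View pics/s4.png

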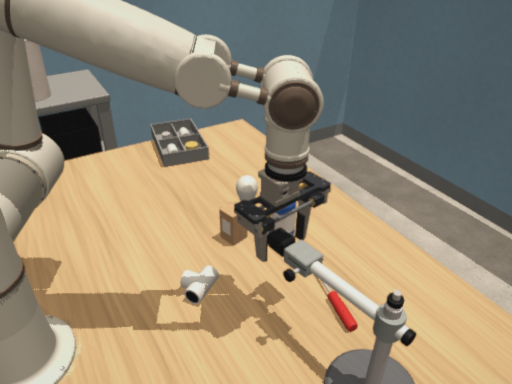

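The grip lies centred between the fingers: grip u 223–289, button to 300, jaw centre 259. Squeeze.

```bash
python3 -m inch '[[[0,0,0],0],[[0,0,0],0],[[0,0,0],0],[[0,0,0],0],[[0,0,0],0],[[0,0,0],0]]' 1 30
python3 - <<'E'
from h import *
delta([.517,-.14,.171],98.7)
E
```

```text
clock: 10.8
ee_pos: [0.5163, -0.1392, 0.1716]
tool_rot: [-3.14, -0.0, 1.723]
contact_force: [-3.4, -0.4, 0.7]
gripper_width: 0.0377
t 10.8 pos [ 0.5163 -0.1392  0.1716] rot [-1.7993e+02 -1.0000e-02  9.8740e+01] F [-3.4  -0.44  0.68] w 0.0377
shift cm [-0.09  0.06  0.06] roll 0.04
```

Width is 37.7 mm, so the button is fully in. Draw out 9 cm along tool +x.

```bash
python3 -m inch '[[[0.5,0,0],0],[[1,0,0],0],[[1.5,0,0],0],[[1.5,0,0],0],[[1.5,0,0],0],[[1.5,0,0],0],[[1,0,0],0],[[0.5,0,0],0]]'
python3 -m inch '[[[0,0,0],0],[[0,0,0],0],[[0,0,0],0]]'
python3 - <<'E'
from h import *
import pickle
d=np.array([-.151,.9885,0]);s=arm.sense();print('moved',(s['ee_pos']-np.array([.5163,-.1392,.1716]))@d)
o={}
for n in ('scene','side','wrist'):o[n]=snap(n,n+'5.png')
pickle.dump(o,open('p5.pkl','wb'))
delta([.517,-.14,.171],98.7)
a=cv2.imread('pics/scene5.png')[125:225,90:220]; b=cv2.imread('pics/side5.png')[165:275,210:340]
cv2.imwrite('pics/f.png',np.hstack([cv2.resize(a,(400,400),interpolation=2),cv2.resize(b,(400,400),interpolation=2)]))
E
```

```text
clock: 11.8
ee_pos: [0.503, -0.05, 0.1716]
tool_rot: [-3.142, 0.001, 1.724]
contact_force: [-0.7, -4.4, -0.8]
gripper_width: 0.0374
clock: 12.18
ee_pos: [0.503, -0.0503, 0.1716]
tool_rot: [-3.141, -0.0, 1.723]
contact_force: [-0.2, -1.8, -0.3]
gripper_width: 0.0377
moved 0.08985115899234343
t 12.32 pos [ 0.503  -0.0503  0.1716] rot [-179.99   -0.     98.74] F [-1.83 -3.77 -1.2 ] w 0.0376
shift cm [-9.08  0.02  0.06] roll 0.04
```

View pics/f.png

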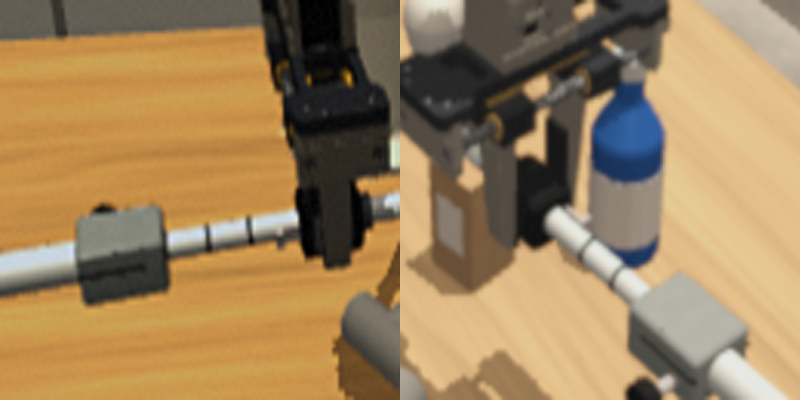

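View pics/wrist5.png

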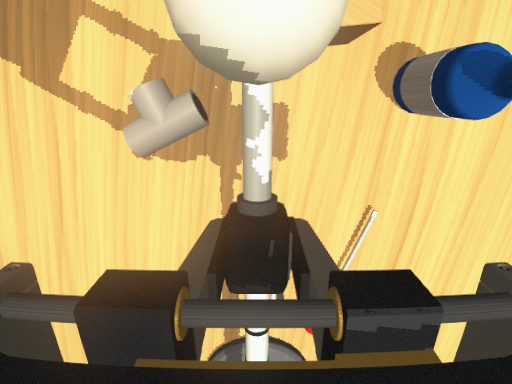

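Two rings stand clear, at crop x 208 and 250 with a 42 px spacing. That puts the third at x≈166, right at the clamp face. The grip's front cap is at the same wrist pixel (257,205) as before the draw, so nothing slipped. Handing in.

```bash
python3 - <<'E'
from h import *
delta([.503,-.0503,.1716],98.7)
print(arm.job_done())
delta([.503,-.0503,.1716],98.7)
E
```

```text
t 12.32 pos [ 0.503  -0.0503  0.1716] rot [-179.99   -0.     98.74] F [-1.83 -3.77 -1.2 ] w 0.0376
shift cm [ 0.  0. -0.] roll 0.04
the job is handed in; nothing more can be done
None
the job is handed in; nothing more can be done
```

The job is handed in: the bulb is locked, and the arm is holding the boom 90 mm out with the release button squeezed, ready for you to tighten the clamp screw. The interface gave no verdict, so this rests on my own checks:

- **Bulb:** I pushed it down about 10 mm and twisted it 47° clockwise. When I eased off, the upward force fell from 5 N to about 1 N. With the gripper clear, the crown stayed 5–6 mm lower than at the start, so it is seated. I did not measure the turn angle itself, and after the draw I could only see that the bulb looked unchanged from the wrist camera.
- **Boom:** The tool moved 89.9 mm, and the grip kept its place between the fingers, so nothing slipped. Two rings stand clear of the tube, and their spacing puts the third at the mouth.
- **Button:** The fingers are 37.6 mm apart at 30 N, against 38 mm for a fully squeezed button.
- **Other things on the bench:** The tool stayed clear of them throughout, and nothing looked moved in the pictures. I did not measure their positions again.

The wrist camera placed the bulb and grip 3–4 mm away in x from the fixed cameras. I aimed between the two for the grip, and it made no difference to the grasp. The whole job took 12.3 s.

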